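# Draw the right knife and hold it ready to cut

### The job

Look at what lies on the bamboo chopping board: for the apple take the small paring knife, for the cucumber the large chef's knife. Draw that knife out of the block, bring it over the board and finish while still holding it there, at rest, ready to cut: blade level, cutting edge straight down, the middle of the edge a few centimetres above the middle of the food (and, over the cucumber, the blade square across it). Leave the other knife in the block and disturb nothing else.

Things in the scene. Friction and masses are not known exactly. Their poses are not given: they have to be found in the camera images.
- knife_block: Fixed wooden knife block, 124 mm wide (y), 168 high; origin under its foot (x -70 to +60 mm), top leaning over the robot's side (-x). Three slots at y = -36, 0, 36 mm, middle one empty, a knife in each outer one, either way round. Knives come out along the block's (-0.707, 0, 0.707). The mouth face slopes from x -172, z 103 mm (low edge) to x -107, z 168 mm.
- chef_knife: Large chef's knife, about 180 g: steel blade 150 mm long, 38 high at the heel; black handle 125 long, 26 high, 22 thick (y), with a 10 mm steel bolster that rests on the block. Balances about at the heel. Origin: heel of the cutting edge, at the slot's mouth at first. x: to the point; z: from edge to spine; handle to -x. In the block x points 45 degrees down, away from the robot; draw it 150 mm.
- chef_knife_blade (a point): Middle of the chef's knife's cutting edge, 75 mm from its origin along x.
- chef_knife_handle (a point): Middle of the chef's knife's handle: x = -62, z = 24 mm in the knife's frame.
- paring_knife: Small paring knife, about 70 g: steel blade 86 mm long, 20 high; black handle 95 long, 18 high, 14 thick (y), smaller in every way than the chef's knife's. Balances about at the heel. Origin: heel of the cutting edge; x: to the point, z: from edge to spine, handle to -x, as the chef's knife. In the block only the handle shows; draw it out 86 mm. Slots are 7 mm wide, blades 2.4 mm thick.
- paring_knife_blade (a point): Middle of the paring knife's cutting edge, 43 mm from its origin along x.
- paring_knife_handle (a point): Middle of the paring knife's handle: x = -48, z = 10 mm in the knife's frame.
- board: Bamboo chopping board, 205 mm (x) by 268 mm (y), 16 mm thick, loose, lying flat; origin at the centre of its underside. Either the apple or the cucumber lies on it, near its middle.
- apple: Apple, 77 mm across, 73 mm high; origin at the centre of its underside. On the board or in the tray.
- cucumber: Dark green, slightly curved cucumber, 235 mm long, 41 mm thick; origin at the middle of its underside, x along its length. On the board or in the tray; it always lies roughly crosswise (along world y, within about 15 degrees).
- tray: Shallow wooden produce tray, fixed, 210 mm (x) by 300 mm (y), rim 36 mm high, floor 16 mm above the worktop; holds whichever of the two foods is not on the board. Origin: centre of its underside.
- tumbler: Clear drinking glass, 81 mm across, 93 mm high, loose bystander behind the board; origin at the centre of its underside.
- jam_jar: Jam jar with a green lid, 73 mm across, 84 mm high, loose bystander behind the board; origin at the centre of its underside.
- mug: White spotted mug, 88 mm across, 97 mm high, loose bystander to the left in front of the knife block; origin at the centre of its underside.
Things that resemble listed ones, but are neither listed nor needed, are in the scene too. What is shaped like the apple but orange is not meant.

How it is judged:
By the outcome, as a careful person would: the job done as asked, in the order asked, and still so for the second after the job is handed in, while the arm keeps its last pose, push and grip.
It also fails if it takes over 51 s, if anything falls off the work surface, if the arm or the gripper's body presses on something with over 40 N, if the wrist force passes 120 N, or if a joint passes its speed limit or range.

### The arm

A 6-joint arm with a two-finger parallel gripper is mounted at the origin on a cart in front of the work surface, level with it; the furniture and walls round the work are solid. World frame = base frame: x ahead of the robot, y to its left, z up, the work surface at z = 0. Lengths are in mm, angles in rad, forces in N, time in s.
With the tool pointing down it reaches from about 275 to 750 mm from the base axis. Payload 10.2 kg.
Tool frame: the origin (TCP) lies on the centre line of the jaws, within the pads' length; the fingertips stand 17 mm ahead of it and the grasp point (between the pads) lies 2 mm behind it (ctrl.tip_extent is the distance from the TCP to the fingertips, in mm); z points along the fingers, y is the line along which they close (so a half turn about z gives the same grasp; the last joint's range is limited). The gripper opens to 85 mm and grips with 20 to 120 N. Pads are 22 mm wide; open, the fingers measure 114 mm over their backs; the gripper's body (76 mm by 85 mm) begins 54 mm behind the grasp point. The pads swing forward as they close: fully open they stand 13 mm farther back than shut.
Start: joints at [1.124, 0.313, 1.498, -0, 1.331, -0.223], TCP at [116.529, 511.91, 248.294] pointing down, gripper open.
Joint ranges: [-2.94, 2.94], [-0.97, 2.17], [0.19, 2.56], [-1.23, 4.37], [0.02, 3.11], [-2.88, 2.88]. Speed limits (rad/s): [2.39, 2.39, 3.01, 3.14, 3.14, 3.14].

### API

Orientations are given as a unit quaternion [w, x, y, z].
In Python, from rig import sensors, capture, ctrl, cut_out, place_of gives the robot as it stands.
- The arm moves only by the shell command python3 -m jog 'ROWS' [FORCE]. ROWS is JSON, a list of rows, each a list of 3 entries, a list of its own where there are three numbers: the shift along the world's x, y, z in mm, then the turn, a rotation vector about the world's x, y, z in degrees, then the closure, from 0 (fully open) to 1 (shut). A call has exactly 8 rows; each row is the pose to reach, as a shift and turn from the pose commanded when the call began; what a row does not reach only later rows make up. A row lasts 1/12 s, in which the tool goes at most 41.7 mm and 7.16 degrees, less where a joint would pass 70% of its speed; a pose out of reach is approached as far as the arm can. A call with a gripper value outside its range is refused whole. The fingers move at their own pace and stop on an object; FORCE is the grip in N (left out, the last holds). Time passes only in rows, so rows that repeat a pose let the fingers close, or fill a call up. It gives the time, the measured TCP pose, the force and the opening at its end, in the units of the state.
- sensors.sense(): the state, without advancing time (a new reading comes with each control period).
- capture(name): name is "side" or "top"; returns a dict with "color" (384x512x3 uint8, blue, green, red), "z_map" (384x512 float32, mm along the optical axis (not along the pixel's ray), 0 where there is no reading), "camera_matrix" (3x3 intrinsics, pixels), "R" (3x3) and "t" (3): a world point X has camera coordinates R X + t. Camera axes: x right, y down, z forward; pixel columns grow to the right and rows downward; lengths in mm; the calibration is good to about 2 mm. A picture is of the moment at which its call begins.
- ctrl.finish_job(): hands the job in, once; it reports no verdict.
Trained networks look in a picture, given as the dict that the camera call returned (one of the last four; its "shot" number tells which), for a name from the list of things; names that differ only in an ending like _2 or _b are one class to them, and where a whole thing is asked for, a point or a joint stands for the part that bears it (a point fixed in the world has none). Each returns a list of dicts, best first, with "p" (0 to 1); they miss things now and then, are a little off and sometimes report something else, mostly with a low value. They report only what shows in the picture. A call takes as long as a camera call. They do not tell look-alikes from the thing itself.
- cut_out(picture, query): "region" (384x512 bool, what is visible of it) and "box" ([left, top, right, bottom] in pixels, round what is visible of it).
- place_of(picture, query): "centre" ([row, column] in pixels: a listed point, or the origin of a listed thing).
The state is a dict: "time_s": time; "joints": joint angles; "dq": joint speeds; "tau": joint torques, N m; "eef_pos": TCP position; "ee_rot": TCP orientation; "force": force on the tool from outside, world axes, zero at the start; "wrist_torque": the same for the moment, N m; "grip_width": opening from 0.0 (shut) to 1.0 (fully open).
Only numpy, scipy, OpenCV 4.12 (cv2) and the standard library are available. Lean on these libraries where they do the work, as an engineer would, in place of code of your own. Each camera call takes 0.05 s, during which the arm holds its last target. There are 200 camera calls.

## Working session

There is one attempt and no reset: what is moved stays moved. The work goes in short steps, Python scripts to look and compute and a shell command to move; the robot and the scene stay as the last step left them, time stands still between calls to the robot, and variables do not carry over. Pictures are saved under pics/ and viewed, on a budget of 10 in all, crops included, one or two more only if the job needs it, and the job is handed in when it is done.

```bash
mkdir -p pics
cat > h.py <<'E'
import numpy as np, cv2
from rig import sensors, capture, ctrl, cut_out, place_of
def world(p,r,c,z=None):
    z=p["z_map"][int(round(r)),int(round(c))] if z is None else z
    K=p["camera_matrix"]; v=np.array([(c-K[0,2])/K[0,0],(r-K[1,2])/K[1,1],1])*z
    return p["R"].T@(v-p["t"])
def cloud(p):
    K=p["camera_matrix"]; z=p["z_map"]; r,c=np.mgrid[:384,:512]
    v=np.stack([(c-K[0,2])/K[0,0]*z,(r-K[1,2])/K[1,1]*z,z],-1)
    return (v-p["t"])@p["R"]
def onplane(p,r,c,h):
    K=p["camera_matrix"]; R=p["R"]; o=-R.T@p["t"]; d=R.T@np.array([(c-K[0,2])/K[0,0],(r-K[1,2])/K[1,1],1])
    return o+d*(h-o[2])/d[2]
E
python3 - <<'E'
from h import *
np.set_printoptions(precision=1,suppress=True)
ims=[]
for n in("side","top"):
    p=capture(n); ims.append(p["color"]); C=cloud(p); print(n,'cam',-p["R"].T@p["t"], p["R"][2])
    for q in("knife_block","chef_knife","chef_knife_handle","paring_knife","paring_knife_handle","board","apple","cucumber","tray","mug"):
        for d in place_of(p,q)[:2]: print(q,round(d["p"],2),np.array(d["centre"]),world(p,*d["centre"]))
        for d in cut_out(p,q)[:2]:
            m=d["region"]&(p["z_map"]>0)
            if m.any(): print('   cut',round(d["p"],2),d["box"],np.median(C[m],0),np.percentile(C[m],2,0),np.percentile(C[m],98,0))
    cv2.imwrite(f"pics/{n}0.png",p["color"])
print(sensors.sense())
E
```

```text
side cam [470.7 924.7 877.1] [ 0.2 -0.8 -0.6]
knife_block 0.68 [277.2 212.6] [690.1 345.8  83.3]
   cut 0.61 [184.5, 228.0, 272.3, 304.6] [642.3 342.6  99.2] [553.1 247.3   3. ] [767.  366.5 163.3]
chef_knife 0.82 [252.7 262.5] [567.3 271.4 126.8]
   cut 0.58 [253.6, 223.1, 298.3, 250.0] [532.5 267.5 191.2] [489.2 253.5 140.7] [580.6 271.6 229.1]
   cut 0.44 [259.9, 253.2, 290.1, 273.7] [530.9 335.8 166.9] [498.2 326.  127. ] [568.1 339.2 195.7]
chef_knife_handle 0.73 [238.1 274.6] [536.9 270.7 189.7]
   cut 0.96 [254.3, 224.1, 293.9, 251.6] [531.4 267.3 191.3] [486.9 252.1 138.9] [580.6 271.6 229.5]
paring_knife 0.77 [272.4 263.5] [554.9 325.3 112.1]
paring_knife 0.69 [154.5 295.6] [ 535.7 -378.3   32.6]
   cut 0.5 [260.0, 252.4, 290.4, 273.1] [532.  335.9 167. ] [499.  326.  130.8] [566.2 339.2 196.4]
paring_knife_handle 0.6 [265.9 271.7] [532.8 339.2 160.6]
   cut 0.6 [256.1, 256.4, 290.1, 277.3] [530.3 335.5 167.1] [496.7 311.8 102.9] [568.1 339.2 196.4]
board 0.61 [203.5 270. ] [595.  -60.1  17.7]
   cut 0.64 [237.2, 175.6, 306.4, 232.5] [577.6 -45.7  14.7] [ 485.  -206.5    0.8
[... 2521 characters left out ...]
 142.2, 241.2, 165.2] [778.5  89.5  23.5] [729.8  54.1   7.1] [803.9 122.9  90.6]
mug 0.92 [225.2 136.8] [498.2 451.4  51.9]
   cut 0.85 [111.7, 209.6, 146.4, 230.4] [523.1 496.8  43.4] [482.8 423.2   0.1] [560.9 527.4  97.8]
   cut 0.23 [242.5, 174.6, 310.0, 229.4] [565.3 -47.9  15.7] [ 484.8 -201.4    8.1] [681.7  46.9  23.3]
{'time_s': 2.1, 'joints': array([ 1.1,  0.3,  1.5,  0. ,  1.3, -0.2]), 'dq': array([ 0.,  0.,  0., -0.,  0., -0.]), 'tau': array([  0. , -41.2, -26. ,  -0. ,   0. ,   0. ]), 'eef_pos': array([116.5, 511.9, 248.3]), 'ee_rot': array([-0. ,  0.1,  1. , -0. ]), 'force': array([ 0.3, -0.4,  0.8]), 'wrist_torque': array([-0. ,  0.1, -0. ]), 'grip_width': 1.0011649324909677}
```

Run:
```python
import cv2,numpy as np
s=cv2.imread('pics/side0.png');t=cv2.imread('pics/top0.png')
a=cv2.resize(s[120:380,180:380],(460,598),interpolation=cv2.INTER_CUBIC)
b=cv2.resize(t[130:245,100:410],(800,297))
cv2.imwrite('pics/a.png',a);cv2.imwrite('pics/b.png',b)
```

```text
(no output)
```

View pics/a.png

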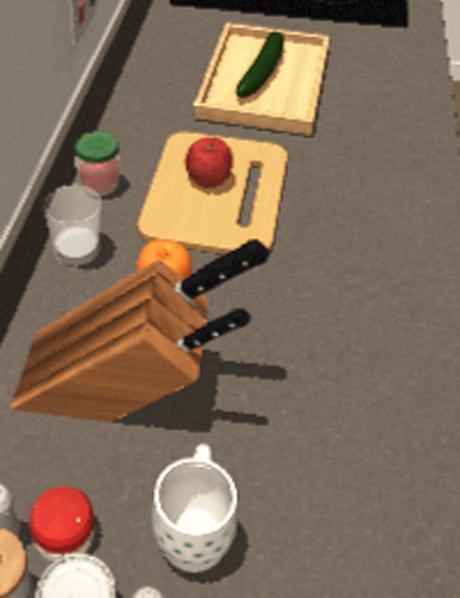

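View pics/b.png

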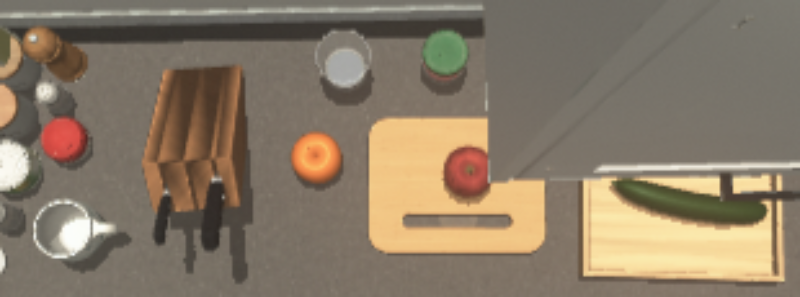

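Run:
```python
from h import *
np.set_printoptions(precision=1,suppress=True)
def proj(p,X): q=p["camera_matrix"]@(p["R"]@X+p["t"]); return q[[1,0]]/q[2]
def best(l,k): return np.array(l[0][k]) if l else None
for n in("side","top"):
    p=capture(n); C=cloud(p)
    b=cut_out(p,"knife_block")[0]["region"]&(p["z_map"]>0)
    # local normals
    from numpy import gradient
    gy=np.gradient(C,axis=0); gx=np.gradient(C,axis=1); N=np.cross(gx,gy); N/=np.linalg.norm(N,axis=-1,keepdims=True)+1e-9
    N[(N@p["R"][2])>0]*=-1
    b2=cv2.erode(b.astype(np.uint8),np.ones((3,3)))>0
    for nm,v in(("mouth",[-.707,0,.707]),("back",[.707,0,.707]),("left",[0,1,0])):
        s=b2&(N@np.array(v)>.93)
        if s.sum()>10:
            P=C[s]; m=P.mean(0); w,V=np.linalg.eigh(np.cov((P-m).T)); nn=V[:,0]*np.sign(V[:,0]@np.array(v)); print(n,nm,s.sum(),'mean',m,'n',np.round(nn,3))
    for k in("chef","paring"):
        cs=[c for c in cut_out(p,k+"_knife_handle")]
        P=C[cs[0]["region"]&(p["z_map"]>0)]; P=P[abs(P[:,1]-np.median(P[:,1]))<12]; m=P.mean(0); w,V=np.linalg.eigh(np.cov((P-m).T)); print(n,k,'axis',np.round(V[:,2],3),m)
        o=place_of(p,k+"_knife");h=place_of(p,k+"_knife_handle")
        o=np.array(o[0]["centre"]);h=np.array(h[0]["centre"]); H=world(p,*h); L,z=(62,24) if k=="chef" else (48,10)
        u=np.array([.707,0,-.707]);w=np.array([.707,0,.707])
        print('  obs d',o-h,'spine up',proj(p,H+L*u-z*w)-proj(p,H),'edge up',proj(p,H+L*u+z*w)-proj(p,H))
    if n=="side":
        a=cv2.resize(p["color"][215:285,235:315],(800,700)[:1]+(600,) if 0 else (686,600),interpolation=cv2.INTER_CUBIC); cv2.imwrite("pics/c.png",a)
    else:
        z=p["z_map"]; s=C[130:200,300:400].reshape(-1,3); print('hood',np.percentile(s,[1,50,99],0))
```

```text
side mouth 361 mean [581.2 307.4 139.6] n [-0.7 -0.   0.7]
side back 1231 mean [686.2 308.1  88.6] n [0.7 0.  0.7]
side left 934 mean [640.9 361.5  74.7] n [-0.1  1.   0. ]
side chef axis [-0.7 -0.   0.7] [533.8 266.3 187.1]
  obs d [ 37.4 -67.4] spine up [ 14.  -10.7] edge up [  3.6 -22.8]
side paring axis [-0.7 -0.   0.7] [530.3 334.6 166.5]
  obs d [ 4.4 -6.7] spine up [  8.5 -10.7] edge up [  4.2 -16. ]
top mouth 136 mean [585.1 301.2 143. ] n [-0.7 -0.   0.8]
top back 608 mean [682.9 301.6  91.4] n [0.7 0.  0.7]
top left 59 mean [630.2 241.4  91.7] n [0.6 0.5 0.6]
top chef axis [-0.7 -0.   0.7] [531.1 257.2 196.5]
  obs d [ 49.  -84.2] spine up [-3.2 -1. ] edge up [-13.7  -0.8]
top paring axis [-0.7 -0.   0.7] [527.9 329.3 172.9]
  obs d [-3.2  2.6] spine up [-6.6  2.6] edge up [-10.9   1.8]
hood [[ 541.1 -363.7  447.9]
 [ 542.3 -126.1  871.1]
 [ 638.3  -86.  1124.1]]
```

View pics/c.png

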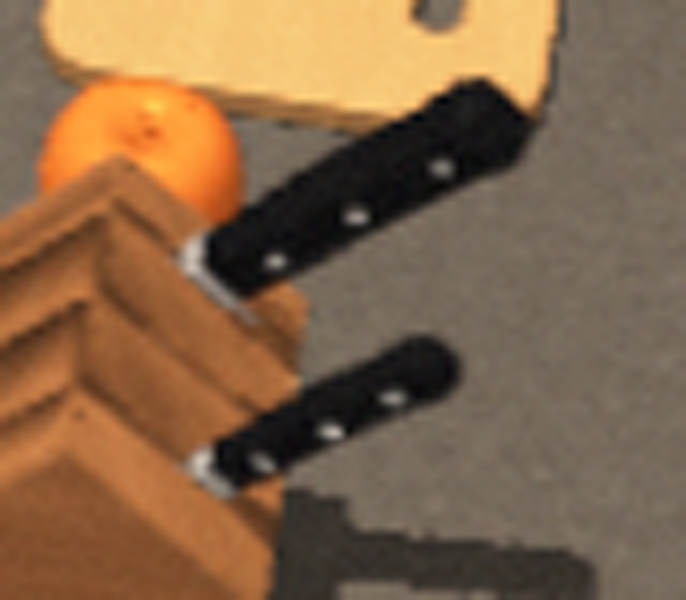

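Run:
```python
from h import *
from scipy.spatial.transform import Rotation as Ro
np.set_printoptions(precision=3,suppress=True)
S=sensors.sense(); q=S["ee_rot"]; print(q); print(Ro.from_quat(np.r_[q[1:],q[0]]).as_matrix(),S["time_s"],ctrl.tip_extent)
for n in("side","top"):
    p=capture(n); C=cloud(p)
    b=cut_out(p,"knife_block")[0]["region"]&(p["z_map"]>0)
    gy=np.gradient(C,axis=0); gx=np.gradient(C,axis=1); N=np.cross(gx,gy); N/=np.linalg.norm(N,axis=-1,keepdims=True)+1e-9
    N[(N@p["R"][2])>0]*=-1
    b2=cv2.erode(b.astype(np.uint8),np.ones((3,3)))>0
    for nm,v in(("mouth",[-.707,0,.707]),("back",[.707,0,.707]),("left",[0,1,0])):
        s=b2&(N@np.array(v)>.93)
        if s.sum()>100:
            P=C[s]; m=np.median(P,0); 
            for _ in range(4):
                w,V=np.linalg.eigh(np.cov((P-P.mean(0)).T)); d=abs((P-P.mean(0))@V[:,0]); P=P[d<max(3,np.percentile(d,80))]
            nn=V[:,0]*np.sign(V[:,0]@np.array(v)); print(n,nm,len(P),P.mean(0),nn,np.degrees(np.arctan2(-nn[0],nn[1]) if nm=="left" else np.arctan2(nn[1],nn[0])))
    c=cut_out(p,"paring_knife_handle")[0]
    P=C[c["region"]&(p["z_map"]>0)]; P=P[(abs(P[:,1]-np.median(P[:,1]))<9)]
    m=P.mean(0); V=np.linalg.eigh(np.cov((P-m).T))[1][:,2]; u=np.array([-.707,0,.707]); w=np.array([.707,0,.707])
    print(n,'axis',V,np.degrees(np.arctan2(-V[1],-V[0])), 'along',np.percentile(P@u,[2,98]),'perp',np.percentile(P@w,[2,50,98]),'y',np.percentile(P[:,1],[2,50,98]))
```

```text
[-0.     0.112  0.994 -0.   ]
[[-0.975  0.222 -0.   ]
 [ 0.222  0.975 -0.   ]
 [ 0.    -0.    -1.   ]] 2.9 17.0
side mouth 399 [581.557 303.465 139.776] [-0.707 -0.035  0.706] -177.13775943788244
side back 1233 [683.929 308.465  90.886] [0.706 0.036 0.707] 2.8905803078886962
side left 913 [640.812 362.002  74.159] [-0.052  0.999 -0.002] 3.000521478493046
side axis [-0.709 -0.031  0.704] 2.4905884243428362 along [-306.419 -215.66 ] perp [482.542 494.065 499.368] y [328.011 335.857 339.227]
top mouth 94 [581.743 294.014 140.182] [-0.697 -0.026  0.716] -177.83451068711705
top back 587 [684.152 300.12   90.644] [0.707 0.035 0.706] 2.794319623981976
top axis [-0.729 -0.044  0.683] 3.413587864308413 along [-305.539 -214.925] perp [487.587 496.412 500.729] y [322.763 329.029 337.152]
```

```bash
python3 -m jog '[[[35,-15,7],[0,0,2],0.2],[[70,-31,14],[0,0,4],0.5],[[105,-46,21],[0,0,6],0.5],[[140,-61,28],[0,0,8],0.5],[[175,-77,35],[0,0,10],0.5],[[210,-92,42],[0,0,12],0.5],[[245,-107,50],[0,0,14],0.5],[[275,-120,52],[0,0,15.7],0.5]]' 60
```

```text
time_s: 3.87
eef_pos: [393.8, 390.7, 301.5]
ee_rot: [0.001, -0.026, 1.0, 0.0]
force: [0.3, 0.8, 0.5]
grip_width: 0.499
```

```bash
python3 -m jog '[[[35,-16,0],[0,0,0],0.5],[[70,-32,0],[0,0,0],0.5],[[105,-47,0],[0,0,0],0.5],[[140,-63,0],[0,0,0],0.5],[[140,-63,-20],[0,0,0],0.5],[[140,-63,-45],[0,0,0],0.5],[[140,-63,-45],[0,0,0],0.5],[[140,-63,-45],[0,0,0],0.5]]'
python3 - <<'E'
from h import *
p=capture("side"); cv2.imwrite("pics/d.png",cv2.resize(p["color"][160:300,200:340],(600,600),interpolation=cv2.INTER_CUBIC))
S=sensors.sense();print(S["joints"],S["eef_pos"])
E
```

```text
time_s: 4.53
eef_pos: [531.2, 328.8, 254.8]
ee_rot: [-0.001, -0.025, 1.0, -0.0]
force: [0.4, -0.1, 0.3]
grip_width: 0.496
[ 3.67374733e-01  5.34766674e-01  1.15071966e+00 -2.27470073e-05
  1.45532878e+00 -1.25404337e+00] [531.53314987 329.16778352 256.39099407]
```

View pics/d.png

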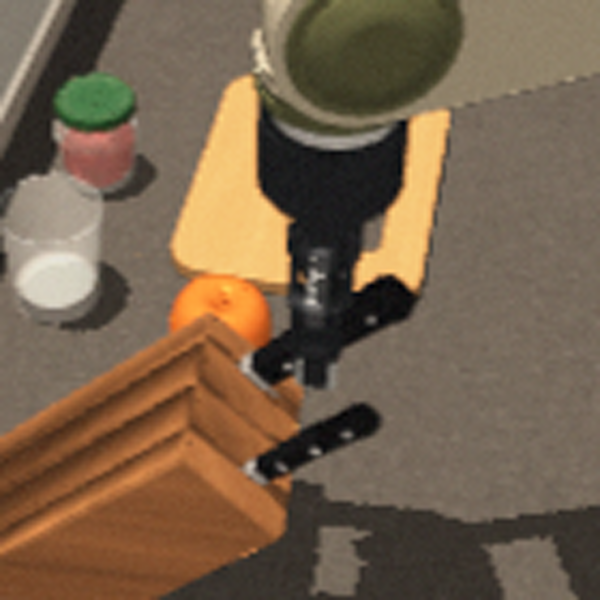

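```bash
python3 -m jog '[[[0,0,-20],[0,0,0],0.5],[[0,0,-40],[0,0,0],0.5],[[0,0,-60],[0,0,0],0.5],[[0,0,-80],[0,0,0],0.5],[[0,0,-96],[0,0,0],0.5],[[0,0,-96],[0,0,0],0.5],[[0,0,-96],[0,0,0],0.5],[[0,0,-96],[0,0,0],0.5]]'
python3 - <<'E'
from h import *
p=capture("side"); cv2.imwrite("pics/e.png",cv2.resize(p["color"][200:300,220:320],(600,600),interpolation=cv2.INTER_CUBIC))
p=capture("top"); cv2.imwrite("pics/e2.png",cv2.resize(p["color"][150:250,120:220],(600,600),interpolation=cv2.INTER_CUBIC))
E
```

```text
time_s: 5.25
eef_pos: [532.2, 329.4, 161.6]
ee_rot: [0.002, -0.025, 1.0, 0.001]
force: [0.2, -0.5, -0.1]
grip_width: 0.5
```

View pics/e.png

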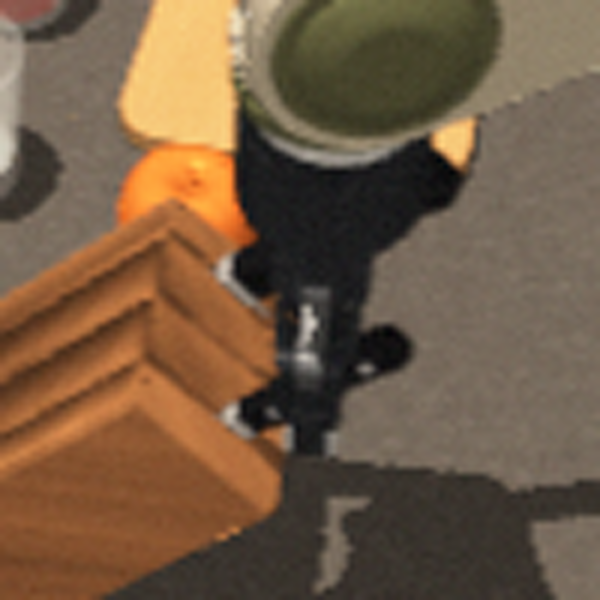

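The fingers straddle the middle of the paring handle (crop about 315,370). Close and test.

```bash
python3 -m jog '[[[0,0,0],[0,0,0],0.7],[[0,0,0],[0,0,0],0.9],[[0,0,0],[0,0,0],1],[[0,0,0],[0,0,0],1],[[0,0,0],[0,0,0],1],[[0,0,0],[0,0,0],1],[[0,0,0],[0,0,0],1],[[0,0,0],[0,0,0],1]]' 70
```

```text
time_s: 6.02
eef_pos: [531.6, 328.9, 159.9]
ee_rot: [0.0, -0.025, 1.0, 0.0]
force: [-3.1, -1.3, 6.0]
grip_width: 0.154
```

```bash
python3 -m jog '[[[-4,-0.2,4],[0,0,0],1],[[-10,-0.5,10],[0,0,0],1],[[-18,-0.9,18],[0,0,0],1],[[-27,-1.4,27],[0,0,0],1],[[-36,-1.8,36],[0,0,0],1],[[-46,-2.3,46],[0,0,0],1],[[-58,-2.9,58],[0,0,0],1],[[-70,-3.5,70],[0,0,0],1]]'
python3 - <<'E'
from h import *
S=sensors.sense();print(S["force"],S["grip_width"],S["joints"])
p=capture("side"); cv2.imwrite("pics/f.png",cv2.resize(p["color"][190:290,230:330],(600,600),interpolation=cv2.INTER_CUBIC))
E
```

```text
time_s: 6.68
eef_pos: [459.6, 325.3, 229.9]
ee_rot: [-0.001, -0.025, 1.0, -0.0]
force: [0.1, 0.1, -0.8]
grip_width: 0.158
[ 0.13494847  0.10084262 -0.77699493] 0.15756827905971207 [ 4.07670899e-01  4.11816995e-01  1.40689625e+00  5.36457729e-04
  1.32517095e+00 -1.21376331e+00]
```

View pics/f.png

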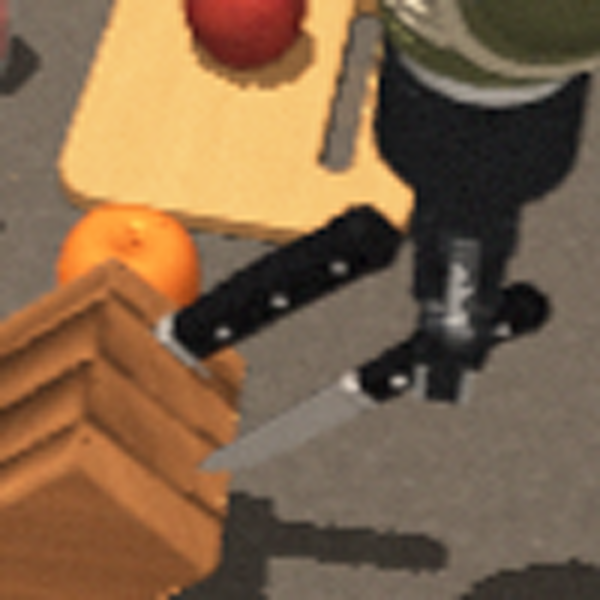

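```bash
python3 -m jog '[[[-14,0,16],[0,-2,0],1],[[-28,0,32],[0.4,-8,0],1],[[-40,0,48],[0.7,-14.5,0],1],[[-50,5,64],[1,-21,0],1],[[-55,10,80],[1.4,-27.5,0],1],[[-60,15,96],[1.7,-34,0],1],[[-60,20,110],[2,-40,0],1],[[-60,20,120],[2.3,-45,0],1]]'
python3 - <<'E'
from h import *
np.set_printoptions(precision=3,suppress=True)
S=sensors.sense();print(S["joints"])
for n in("side","top"):
    p=capture(n)
    for q in("paring_knife","paring_knife_blade","paring_knife_handle"): print(n,q,[(round(d["p"],2),np.round(d["centre"],1),world(p,*d["centre"])) for d in place_of(p,q)[:2]])
    if n=="side": s=p
c=place_of(s,"paring_knife_handle")[0]["centre"]
r,k=int(c[0]),int(c[1]); cv2.imwrite("pics/g.png",cv2.resize(s["color"][r-35:r+35,k-45:k+45],(771,600),interpolation=cv2.INTER_CUBIC))
E
```

```text
time_s: 7.4
eef_pos: [400.1, 346.1, 350.7]
ee_rot: [0.385, -0.024, 0.922, 0.011]
force: [0.2, -0.8, -0.3]
grip_width: 0.153
[ 0.681  0.025  1.758 -0.636  0.779 -0.614]
side paring_knife [(0.85, array([221.7, 315.8]), array([470.652, 924.653, 877.099]))]
side paring_knife_blade [(0.27, array([220.9, 335.2]), array([404.689, 358.966, 359.406]))]
side paring_knife_handle [(0.63, array([220.6, 333. ]), array([408.693, 354.509, 355.333]))]
top paring_knife [(0.73, array([237.4, 144.8]), array([452.851, 432.55 ,   5.061])), (0.22, array([169.9, 179. ]), array([703.482, 290.52 ,  73.484]))]
top paring_knife_blade [(0.62, array([222. , 141.4]), array([512.876, 448.309,   0.339])), (0.34, array([201.1, 275.1]), array([578.056, -71.477,  72.696]))]
top paring_knife_handle [(0.73, array([254.5, 146.6]), array([396.012, 333.386, 360.113])), (0.24, array([223.8, 142.8]), array([487.441, 350.674, 344.773]))]
```

View pics/g.png

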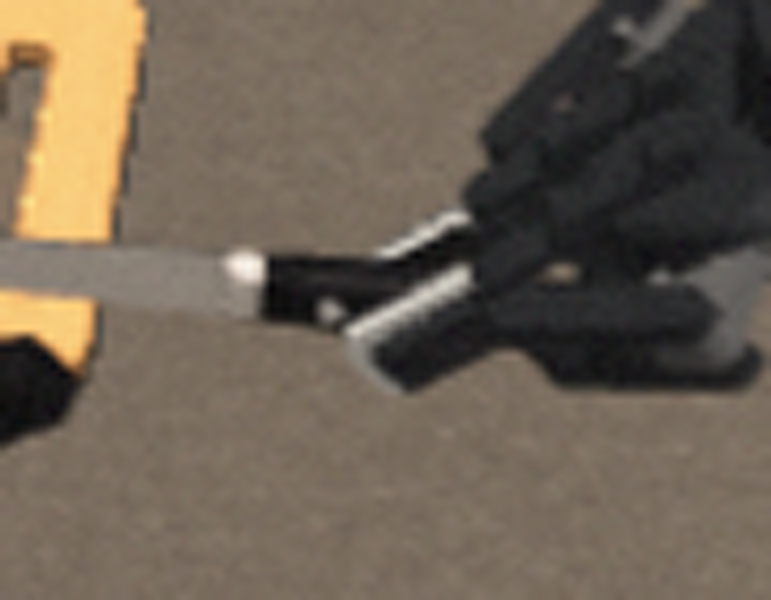

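Run:
```python
from h import *
from scipy.optimize import least_squares
np.set_printoptions(precision=1,suppress=True)
for n in("side","top"):
    p=capture(n);C=cloud(p);B=p["color"].astype(int)
    for d in cut_out(p,"apple")[:3]:
        m=d["region"]&(p["z_map"]>0)
        m=m&(B[...,2]>1.8*B[...,1])   # red
        if m.sum()<60: continue
        P=C[cv2.erode(m.astype(np.uint8),np.ones((3,3)))>0]
        f=least_squares(lambda v:np.linalg.norm((P-v)/[38.5,38.5,36.5],axis=1)-1,[P[:,0].mean(),P[:,1].mean(),52],loss="soft_l1",f_scale=.05).x
        print(n,d["p"],d["box"],len(P),f, P.max(0),P.min(0))
    for d in place_of(p,"apple")[:2]: print(onplane(p,*d["centre"],16))
    for d in place_of(p,"board")[:1]: print('board',onplane(p,*d["centre"],0))
    if n=="top":
        h=(C[...,2]>400)&(C[...,1]<0)&(p["z_map"]>0); Q=C[h]; print('hood',len(Q),np.percentile(Q,[0,2,25,50,75,98,100],0))
```

```text
side 0.62 [241.6, 221.4, 266.2, 241.2] 17 [629.6 130.4  43.6] [601.2 150.2  61. ] [592.7 128.3  45.4]
side 0.56 [260.1, 178.0, 283.1, 202.3] 249 [599.2 -96.3  51.1] [629.  -54.7  86.6] [ 567.4 -112.9   31.3]
[630.2 157.9  16. ]
[ 600.3 -101.5   16. ]
board [589.9 -79.5   0. ]
top 0.81 [271.4, 187.7, 287.4, 204.2] 146 [598.5 -94.3  51.7] [627.  -67.3  91.9] [ 569.7 -116.9   70.9]
[625.3 119.9  16. ]
[609.3 -92.4  16. ]
board [597.3 -76.2   0. ]
hood 47423 [[ 510.8 -681.5  400.4]
 [ 521.9 -475.7  488.4]
 [ 546.2 -166.8  844.4]
 [ 564.3 -108.5 1073.9]
 [ 617.6  -86.2 1240.3]
 [ 839.8  -20.  1242. ]
 [ 842.3   -0.  1243.6]]
```

```bash
python3 -m jog '[[[5,-30,-10],[0,0,0],1],[[10,-65,-20],[0,0,0],1],[[20,-100,-30],[0,0,0],1],[[30,-135,-40],[0,0,0],1],[[40,-170,-50],[0,0,0],1],[[50,-205,-60],[0,0,0],1],[[60,-240,-70],[0,0,0],1],[[70,-270,-80],[0,0,0],1]]'
```

```text
time_s: 8.92
eef_pos: [461.2, 109.3, 279.0]
ee_rot: [0.381, -0.024, 0.924, 0.011]
force: [1.2, 1.0, -1.1]
grip_width: 0.153
```

```bash
python3 -m jog '[[[0,-20,0],[0,0,0],1],[[0,-45,0],[0,0,0],1],[[5,-70,-10],[0,0,0],1],[[15,-95,-20],[0,0,0],1],[[25,-120,-40],[0,0,0],1],[[33,-140,-55],[0,0,0],1],[[39,-155,-70],[0,0,0],1],[[39,-165,-80],[0,0,0],1]]'
python3 -m jog '[[[0,0,0],[0,0,0],1],[[0,0,0],[0,0,0],1],[[0,0,0],[0,0,0],1],[[0,0,0],[0,0,0],1],[[0,0,0],[0,0,0],1],[[0,0,0],[0,0,0],1],[[0,0,0],[0,0,0],1],[[0,0,0],[0,0,0],1]]'
```

```text
time_s: 9.58
eef_pos: [504.0, -50.0, 209.1]
ee_rot: [0.371, -0.018, 0.928, 0.009]
force: [-0.4, 1.0, -0.3]
grip_width: 0.15
time_s: 10.25
eef_pos: [503.7, -48.1, 210.7]
ee_rot: [0.372, -0.021, 0.928, 0.009]
force: [0.0, 0.0, -0.7]
grip_width: 0.149
```

```bash
python3 -m jog '[[[1,-10,-10],[0,-1,0],1],[[3,-20,-20],[0,-1.3,0],1],[[5,-30,-30],[0,-1.3,0],1],[[6,-40,-40],[0,-1.3,0],1],[[6,-46,-50],[0,-1.3,0],1],[[6,-51,-56],[0,-1.3,0],1],[[6,-51,-60],[0,-1.3,0],1],[[6,-51,-60],[0,-1.3,0],1]]'
python3 - <<'E'
from h import *
from scipy.spatial.transform import Rotation as Ro
np.set_printoptions(precision=2,suppress=True)
S=sensors.sense();q=S["ee_rot"];print(S["eef_pos"],Ro.from_quat(np.r_[q[1:],q[0]]).as_matrix(),S["joints"])
for n in("side","top"):
    p=capture(n); C=cloud(p)
    for q in("paring_knife","paring_knife_blade","paring_knife_handle"): print(n,q,[(round(d["p"],2),np.round(d["centre"],1),world(p,*d["centre"])) for d in place_of(p,q)[:2]])
    for d in cut_out(p,"paring_knife")[:2]:
        m=d["region"]; print(d["p"],d["box"],np.percentile(C[m&(p["z_map"]>0)],[2,50,98],0))
    cv2.imwrite(f"pics/h{n}.png",cv2.resize(p["color"][160:230,245:335] if n=="side" else p["color"][170:250,230:330],(771,600) if n=="side" else (750,600),interpolation=cv2.INTER_CUBIC))
E
```

```text
time_s: 10.92
eef_pos: [526.9, -81.7, 189.2]
ee_rot: [0.356, -0.009, 0.935, 0.002]
force: [0.2, -0.5, 0.5]
grip_width: 0.154
[526.87 -81.65 189.2 ] [[-0.75 -0.02  0.66]
 [-0.01  1.    0.01]
 [-0.66 -0.   -0.75]] [-0.54  0.15  2.06  0.93  0.45 -2.88]
side paring_knife [(0.71, array([164.6, 277.8]), array([577.08, -78.86, 178.76]))]
side paring_knife_blade [(0.49, array([165.8, 265.6]), array([ 646.51, -268.47,   34.06])), (0.18, array([202. , 221.5]), array([769.5 , -32.96,  17.86]))]
side paring_knife_handle [(0.6, array([163.9, 278.6]), array([574.23, -76.01, 183.96])), (0.43, array([164.9, 290.2]), array([534.77, -69.47, 189.82]))]
0.53 [258.9, 161.1, 292.1, 165.0] [[542.48 -82.72 174.77]
 [593.89 -78.47 187.25]
 [645.   -72.71 197.23]]
top paring_knife [(0.51, array([200.3, 278. ]), array([579.92, -81.77,  81.76]))]
top paring_knife_blade [(0.63, array([187.1, 277.5]), array([632.55, -82.83,  62.6 ]))]
top paring_knife_handle [(0.65, array([211.9, 285.2]), array([527.08, -96.1 , 197.59]))]
```

View pics/hside.png

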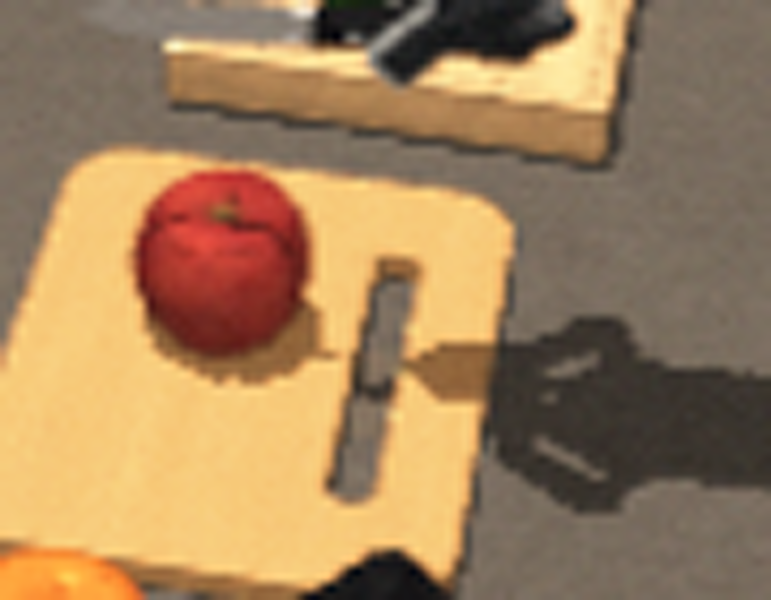

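View pics/htop.png

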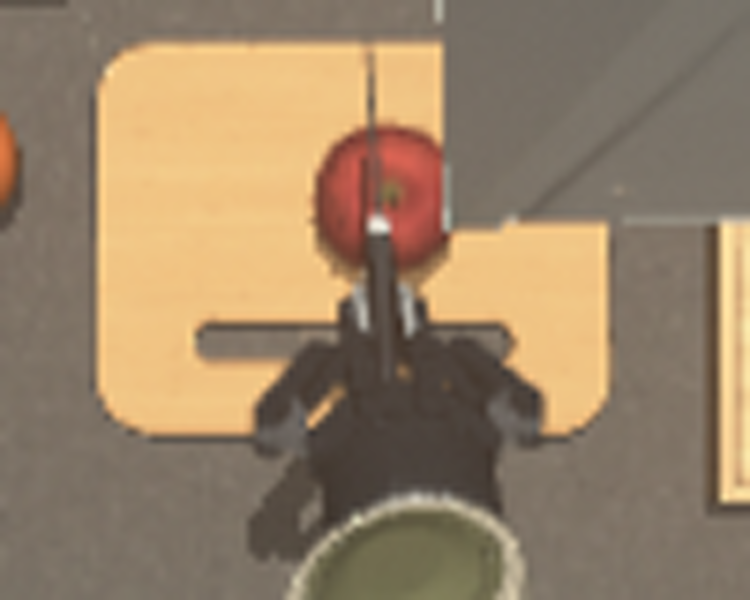

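```bash
cat > t.py <<'E'
from h import *
from scipy.spatial.transform import Rotation as Ro
import sys
np.set_printoptions(precision=1,suppress=True)
yaw,tilt=float(sys.argv[1]),float(sys.argv[2]); T=np.array([float(a) for a in sys.argv[3:6]])
S=sensors.sense();q=S["ee_rot"];R=Ro.from_quat(np.r_[q[1:],q[0]])
d=np.radians(tilt);z=np.array([np.sin(d),0,-np.cos(d)]);y=np.array([0,1.,0]);x=np.cross(y,z)
G=Ro.from_euler("z",yaw,degrees=True)*Ro.from_matrix(np.c_[x,y,z])
print('pos',S["eef_pos"],'shift',T-S["eef_pos"],'turn',np.degrees((G*R.inv()).as_rotvec()),'joints',np.round(S["joints"],2),S["time_s"])
E
python3 t.py -20 45 515 -64 180
```

```text
pos [526.8 -81.7 189.8] shift [-11.8  17.7  -9.8] turn [ -0.4  -3.3 -21. ] joints [-0.5  0.1  2.1  0.9  0.5 -2.9] 11.4167
```

```bash
python3 -m jog '[[[-2,3,0],[0,0,-3],1],[[-4,6,-2],[0,-0.5,-6],1],[[-6,9,-4],[0,-1,-9],1],[[-8,12,-6],[0,-2,-12],1],[[-10,15,-8],[-0.2,-2.5,-15],1],[[-12,18,-10],[-0.4,-3.3,-18],1],[[-12,18,-10],[-0.4,-3.3,-21],1],[[-12,18,-10],[-0.4,-3.3,-21],1]]'; python3 t.py -20 45 515 -64 128
```

```text
time_s: 12.08
eef_pos: [513.6, -64.0, 178.5]
ee_rot: [0.373, 0.148, 0.914, -0.061]
force: [-0.1, -0.2, -1.1]
grip_width: 0.151
pos [513.6 -64.  178.5] shift [  1.4  -0.  -50.5] turn [-0.1 -0.5 -1.6] joints [-0.4  0.1  2.1  0.3  0.1 -1.9] 12.0833
```

```bash
python3 -m jog '[[[5,4,5],[0,0,-6],1],[[15,11,10],[0,0,-12],1],[[25,18,12],[0,0,-18],1],[[35,26,12],[0,0,-24],1],[[45,34,12],[0,0,-31],1],[[57,42,12],[0,0,-38],1],[[68,50,12],[0,0,-45],1],[[77,58,12],[0,0,-52],1]]'; python3 t.py -85 45 591 -6 190
```

```text
time_s: 12.75
eef_pos: [583.2, -12.0, 188.9]
ee_rot: [0.333, 0.282, 0.894, -0.1]
force: [-0.8, 0.1, -1.5]
grip_width: 0.154
pos [583.2 -12.  188.9] shift [7.8 6.  1.1] turn [ -4.2  -1.7 -50.2] joints [-0.1  0.3  1.8 -0.8  0.5 -0.4] 12.75
```

```bash
python3 -m jog '[[[3,2,1],[0,0,-5],1],[[8,6,1],[-1,0,-11],1],[[8,6,1],[-2,-1,-17],1],[[8,6,1],[-2,-1,-24],1],[[8,6,1],[-3,-1,-31],1],[[8,6,1],[-4,-1.7,-38],1],[[8,6,1],[-4.2,-1.7,-44],1],[[8,6,1],[-4.2,-1.7,-50],1]]'; python3 t.py -85 45 591 -6 140;  python3 - <<'E'
from h import *
for n in("side","top"):
    p=capture(n); cv2.imwrite(f"pics/i{n}.png",p["color"])
a=cv2.imread("pics/iside.png")[140:240,240:340];b=cv2.imread("pics/itop.png")[160:260,225:325]
cv2.imwrite("pics/i.png",np.hstack([cv2.resize(v,(400,400),interpolation=cv2.INTER_CUBIC) for v in(a,b)]))
E
```

```text
time_s: 13.42
eef_pos: [590.6, -4.9, 188.8]
ee_rot: [0.281, 0.623, 0.683, -0.258]
force: [-0.6, -0.1, -1.3]
grip_width: 0.154
pos [590.6  -4.9 188.8] shift [  0.4  -1.1 -48.8] turn [-0.1 -0.1 -0.2] joints [ 0.1  0.6  1.4 -0.8  1.2  0.3] 13.4167
```

View pics/i.png

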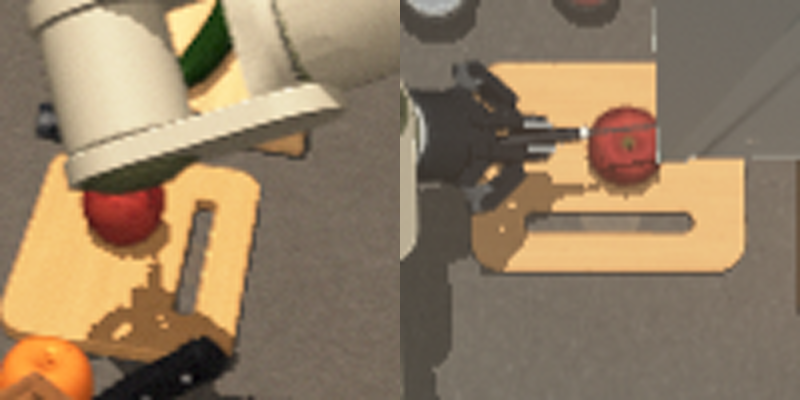

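Run:
```python
from h import *
from scipy.spatial.transform import Rotation as Ro
np.set_printoptions(precision=0,suppress=True)
p=capture("side"); K=p["camera_matrix"]
def run(pos,R,img,r0,c0,s,pitch,name=None):
    # knife frame in tool: nominal 45deg : knife x = tool z tilted up by 45+pitch (about tool y)
    a=np.radians(45+pitch); tx,ty,tz=R.T
    # tool x for forward tilt: (-,.,-); up direction = -tx
    kx=np.cos(a)*tz-np.sin(a)*tx; kz=-np.sin(a)*tz-np.cos(a)*tx
    H=pos-2*tz
    out=[]
    for x,z in((-48,10),(0,0),(0,20),(43,0),(43,20),(86,10),(86,20)):
        q=K@(p["R"]@(H+(x+48)*kx+(z-10)*kz)+p["t"]); out.append([(q[0]/q[2]-c0)*s,(q[1]/q[2]-r0)*s])
    print(name,pitch,'kx',np.round(kx,2),'kz',np.round(kz,2),*np.array(out).tolist() and [np.round(o).astype(int).tolist() for o in out])
q=np.array([0.385,-0.024,0.922,0.011]);q/=np.linalg.norm(q)
R1=Ro.from_quat(np.r_[q[1:],q[0]]).as_matrix()
for d in(-4,0,4): run(np.array([400.1,346.1,350.7]),R1,None,185,288,8.571,d,'g')
q=np.array([0.356,-0.009,0.935,0.002]);q/=np.linalg.norm(q)
R2=Ro.from_quat(np.r_[q[1:],q[0]]).as_matrix()
for d in(-4,0,4): run(np.array([526.9,-81.7,189.2]),R2,None,160,245,8.571,d,'hside')
def edges(f,cols):
    im=cv2.imread(f).astype(int)
    for c in cols:
        col=im[:420,c]; g=np.abs(np.diff(cv2.GaussianBlur(col.astype(np.float32),(1,9),0),axis=0)).sum(1)
        k=np.argsort(-g)[:60]; pk=[i for i in range(2,len(g)-2) if g[i]==g[i-2:i+3].max() and g[i]>4]; print(f,c,[(i,int(g[i])) for i in pk if 200<i<380])
edges("pics/g.png",[20,60,120,150,200,230,245])
```

```text
g -4 kx [ 1.  0. -0.] kz [0. 0. 1.] [426, 297] [226, 316] [230, 256] [53, 306] [54, 247] [-118, 268] [-119, 238]
g 0 kx [1. 0. 0.] kz [-0. -0.  1.] [426, 297] [224, 306] [234, 247] [52, 288] [58, 229] [-117, 240] [-115, 211]
g 4 kx [1. 0. 0.] kz [-0. -0.  1.] [426, 297] [224, 296] [239, 237] [52, 269] [64, 210] [-114, 213] [-109, 183]
hside -4 kx [ 1.  0. -0.] kz [0. 0. 1.] [415, 25] [294, 47] [291, 4] [187, 47] [182, 5] [79, 26] [76, 5]
hside 0 kx [ 1.  0. -0.] kz [0. 0. 1.] [415, 25] [292, 39] [292, -3] [184, 33] [183, -9] [77, 7] [75, -15]
hside 4 kx [1. 0. 0.] kz [-0.  0.  1.] [415, 25] [291, 32] [294, -10] [183, 20] [185, -22] [76, -13] [77, -34]
pics/g.png 20 [(206, 5), (221, 5), (236, 10), (290, 14), (334, 44), (351, 6)]
pics/g.png 60 [(239, 25), (249, 7), (298, 17), (356, 28), (361, 27), (378, 4)]
pics/g.png 120 [(206, 5), (247, 10), (303, 4)]
pics/g.png 150 [(248, 8), (308, 5)]
pics/g.png 200 [(256, 7), (310, 5)]
pics/g.png 230 [(255, 24), (270, 13), (288, 4), (311, 6)]
pics/g.png 245 [(252, 26), (279, 21), (315, 11), (325, 7)]
```

```bash
python3 -m jog '[[[0.4,-0.8,-8],[-1,-0.2,-0.2],1],[[0.4,-0.8,-16],[-1.9,-0.3,-0.2],1],[[0.4,-0.8,-24],[-1.9,-0.3,-0.2],1],[[0.4,-0.8,-32],[-1.9,-0.3,-0.2],1],[[0.4,-0.8,-40],[-1.9,-0.3,-0.2],1],[[0.4,-0.8,-48],[-1.9,-0.3,-0.2],1],[[0.4,-0.8,-54],[-1.9,-0.3,-0.2],1],[[0.4,-0.8,-56],[-1.9,-0.3,-0.2],1]]'
python3 -m jog '[[[0,0,0],[0,0,0],1],[[0,0,0],[0,0,0],1],[[0,0,0],[0,0,0],1],[[0,0,0],[0,0,0],1],[[0,0,0],[0,0,0],1],[[0,0,0],[0,0,0],1],[[0,0,0],[0,0,0],1],[[0,0,0],[0,0,0],1]]'
python3 t.py -85 46.8 591.2 -5.7 133;  python3 - <<'E'
from h import *
np.set_printoptions(precision=1,suppress=True)
S=sensors.sense(); print(S["dq"],S["grip_width"],S["force"])
for n in("side","top"):
    p=capture(n); cv2.imwrite(f"pics/j{n}.png",p["color"])
    for q in("paring_knife","paring_knife_blade","apple"): print(n,q,[(round(d["p"],2),np.round(d["centre"],1),onplane(p,*d["centre"],16 if q=="apple" else 122)) for d in place_of(p,q)[:2]])
a=cv2.imread("pics/jside.png")[150:250,220:320];b=cv2.imread("pics/jtop.png")[160:260,225:325]
cv2.imwrite("pics/j.png",np.hstack([cv2.resize(v,(400,400),interpolation=cv2.INTER_CUBIC) for v in(a,b)]))
E
```

```text
time_s: 14.23
eef_pos: [590.8, -6.6, 132.1]
ee_rot: [0.293, 0.618, 0.678, -0.268]
force: [-0.3, 0.1, -1.0]
grip_width: 0.151
time_s: 14.9
eef_pos: [591.1, -6.5, 133.3]
ee_rot: [0.294, 0.619, 0.678, -0.267]
force: [-0.2, 0.1, -1.4]
grip_width: 0.155
pos [591.1  -6.5 133.3] shift [ 0.1  0.8 -0.3] turn [ 0.   0.  -0.3] joints [ 0.1  0.7  1.5 -0.9  1.2  0.4] 14.9
[-0.  0.  0.  0.  0. -0.] 0.15541100832414323 [-0.2  0.1 -1.4]
side paring_knife []
side paring_knife_blade []
side apple []
top paring_knife [(0.62, array([197.2, 271.2]), array([587.4, -54.1, 122. ])), (0.16, array([211.7, 360.4]), array([ 528.7, -376.7,  122. ]))]
top paring_knife_blade [(0.46, array([196.1, 279.9]), array([590.9, -85.9, 122. ]))]
top apple [(0.53, array([196.4, 280.4]), array([602.2, -96.9,  16. ])), (0.37, array([210.8, 362.3]), array([ 540. , -415.2,   16. ]))]
```

View pics/j.png

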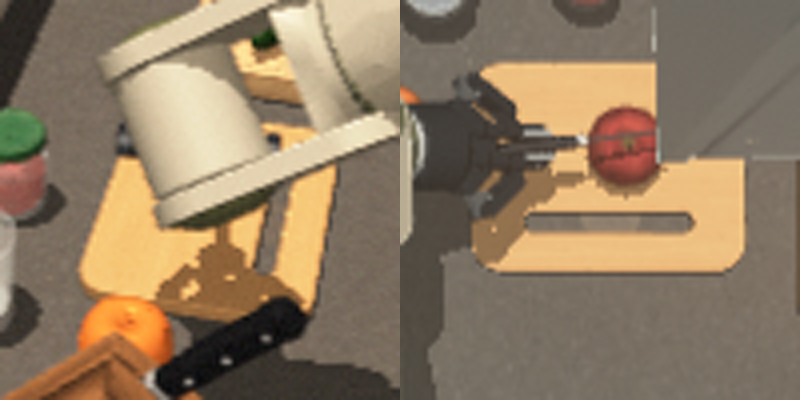

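Run:
```python
from h import *
np.set_printoptions(precision=1,suppress=True,linewidth=150)
p=capture("top"); C=cloud(p); K=p["camera_matrix"]
def pr(X): q=K@(p["R"]@np.array(X)+p["t"]); return np.round(q[[1,0]]/q[2],1)
d=np.array([.087,-.996,0]); H=np.array([589.7,-5,134.5])
for x in(-30,0,10,43,60): print(x,'spine pred',pr(H+(x+48)*d+[0,0,10]))
for c in range(258,289,3):
    z=C[186:206,c,2]; r=np.where((z>115)&(z<160))[0]+186
    g=p["color"][190:201,c].astype(int).sum(1)
    print(c,r, C[r,c][:3].round(0).tolist() if len(r) else '', 'rows190:',g)
```

```text
-30 spine pred [195.5 262.9]
0 spine pred [194.7 271.2]
10 spine pred [194.4 273.9]
43 spine pred [193.4 283.1]
60 spine pred [192.9 287.8]
258 [191 192 193 194 195 196 197 198 199 200 201 202] [[608.0, -6.0, 142.0], [605.0, -6.0, 138.0], [600.0, -6.0, 148.0]] rows190: [515 218 361 485 220 194 230 202 338 480 210]
261 [192 193 194 195 196 197 198 199 200 201] [[606.0, -17.0, 134.0], [601.0, -17.0, 138.0], [598.0, -17.0, 140.0]] rows190: [545 462 477 485 235 229 232 180 334 482 189]
264 [194 195 196 197] [[596.0, -27.0, 148.0], [593.0, -27.0, 144.0], [590.0, -27.0, 139.0]] rows190: [563 562 569 530 274 244 221 326 572 567 557]
267 [194 195 196 197] [[597.0, -38.0, 139.0], [593.0, -38.0, 144.0], [589.0, -38.0, 147.0]] rows190: [560 562 568 522 236 245 269 399 566 568 558]
270 [194 195 196] [[596.0, -49.0, 147.0], [593.0, -49.0, 146.0], [589.0, -49.0, 143.0]] rows190: [561 563 543 513 657 626 429 556 560 566 558]
273 [194 195] [[597.0, -60.0, 141.0], [595.0, -61.0, 124.0]] rows190: [449 311 258 257 267 259 253 252 246 228 200]
276 [194] [[595.0, -70.0, 149.0]] rows190: [298 329 331 320 285 321 324 313 291 235 286]
279 [194] [[597.0, -82.0, 138.0]] rows190: [346 360 325 298 286 307 299 283 215 252 326]
282 [193] [[599.0, -91.0, 149.0]] rows190: [381 378 339 295 296 299 243 222 247 330 340]
285 [193] [[599.0, -102.0, 147.0]] rows190: [355 370 352 287 316 301 283 246 323 340 322]
288 [193] [[599.0, -114.0, 141.0]] rows190: [283 311 307 292 307 302 282 235 298 284 260]
```

Run:
```python
from h import *
S=sensors.sense(); print(S["time_s"],S["force"],S["grip_width"]); print(ctrl.finish_job())
```

```text
15.35 [-0.80007028 -0.03648392 -0.1406648 ] 0.15051403316505063
the job is handed in; nothing more can be done
None
```

I drew the paring knife from the block, because the apple was on the board, and handed in at 15.4 s with the arm at rest holding it over the apple. No verdict was reported.

**Last checks**
- **Position:** in the top depth image, the middle of the blade lies at about (598, -92) mm. The fitted apple centre is (599, -95) mm.
- **Height:** the edge is at about 122 mm, roughly 33 mm above the apple. This comes from the arm pose and the knife's sizes; the spine measured 138–149 mm against 144.5 expected.
- **Level:** the blade sat about 2° nose-down in the grip in earlier side views, and I corrected for that. The depth along the spine fits level but is too noisy to prove it, and the arm hid the knife from the side camera.
- **Edge down:** seen in the side view taken while carrying the knife, not in the final pose.
- **Grip and force:** the opening was steady at the handle's thickness (0.15), and the outside force on the tool was about 1 N.
- **Rest of the scene:** the chef's knife still shows in its slot in the last side picture, and no contact was noticed.

**What went wrong or disagreed**
- On the first approach the last joint ran to its range limit (-2.88), so I turned the knife to point along -y instead. The apple allows any direction.
- The network's point for the middle of the edge from the top view was 8 mm lower in x than the depth image. The edge is hidden from above, so I trusted the depth.

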